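Bring the print camera carriage to rest at the mark

TASK

Grip the orange push handle and with it drive the heavy camera carriage out of its parked place until its brass parking weight tips over, and brake it so that it comes to rest with its red pointer on the yellow mark; it must never reach the red end stop, not even briefly. Work only by the handle (do not touch the tray, camera, parking weight or spring barrel), keep the carriage still at the mark for at least three seconds, and finish while still gripping the handle with the pointer on the mark; leave the vial, blower and remote alone.

Things in the scene. Friction and masses are not known exactly. Their poses are not given: they have to be found in the camera images.
- rail_unit: Fixed rail unit: base 620 x 130 x 12 mm with two level steel rails, crosswise before the robot. x axis: along the rails, from the parked place to the red end stop; y away from the robot; z up. Origin on the zinc under the parked carriage's centre.
- carriage (a joint): Travel s of the carriage in m: 0 parked on the start bumper, growing to the red end stop, struck at 0.335. Low friction: viscous 0.25 N s/m, dry 0.006 N. All moving mass without the handle (weight and its gearing included) acts as 2.2 kg nominal, up to 20 % less or more.
- weight_hub (a point): Hub of the parking weight on the carriage: a 0.163 kg brass disc, 34 mm, on a 50 mm arm, geared to the rollers, 12.5 rad per m. Parked it leans 1.2 rad back from upright; it tips forward with travel s. Along the rail it holds the carriage back with 1.0 N x sin(1.2 - 12.5 s) (nominal, up to 10 % less or more): parked until pushed hard enough, upright at s = 0.096, then it drives it on.
- camera_tray: Blue shallow tray 150 x 120 x 26 mm on white nylon rollers, carrying a grey plastic tripod head with a black camera, top about 225 mm above the zinc. Origin: on zinc level under the tray's centre; axes as the rail unit. Do not touch it.
- barrel (a point): Black barrel 90 mm long, 35 mm diameter, fixed to the carriage on the robot's side. This point: its middle, 75 mm ahead of the tray's centre, 150 mm to the robot's side, 50 mm above the zinc; its axis lies along the rail. In it the handle's rod acts on the carriage through a soft spring, 8 N/m both ways, damping only 0.1 N s/m. Do not touch it.
- push_handle: Orange grip block 26 mm along x, 30 across, 35 to 120 mm above the zinc, on a 40 mm foot; its 10 mm rod, 50 mm above the zinc, runs 520 mm forward through the barrel. Origin on the zinc under it, axes as the rail unit. Slides only along x. Spring relaxed (as at the start): 220 mm behind the carriage's centre; ahead of that it pushes (up to 220 mm), behind that it brakes (up to 240 mm).
- grip (a point): Point in the orange block to grip: on its centre line, 95 mm above the zinc, 25 mm below its top.
- pointer (a point): Tip of the red pointer, a tongue 12 mm wide that reaches from the tray's front corner over the white scale on the far side and bends down; 66 mm ahead of and 92 mm beside the tray's centre, 40 mm above the zinc.
- mark_line (a point): Centre of the top of the yellow mark, a band 24 mm wide along the travel, clipped over the white scale at a place that differs from time to time; axes as the rail unit. The pointer is on the mark when it stands within 12 mm of this line along x.
- parking_weight: Arm and brass disc of the parking weight, turning beside the carriage on the robot's side, 90 mm from the rail centre line; origin at its hub, 60 mm ahead of the tray's centre and 115 mm above the zinc. It turns about its y axis. Do not touch it.
- vial: White plastic sample vial, 35 mm diameter, 74 mm tall, standing beyond the rails. Origin: centre of its underside. Leave it alone.
- blower: Green rubber bulb blower, 68 mm diameter, 105 mm tall, standing nozzle up beyond the rails. Origin: centre of its underside. Leave it alone.
- remote: Black camera remote 85 x 38 x 15 mm lying on the zinc. Origin: centre of its underside. Leave it alone.
Things that resemble listed ones, but are neither listed nor needed, are in the scene too. Of the things that look like the part that bears mark_line, take the one that is farthest to the robot's right at the start.

How it is judged:
By the outcome, as a careful person would: the job done as asked, in the order asked, and still so for the second after the job is handed in, while the arm keeps its last pose, push and grip.
It also fails if it takes over 48 s, if anything falls off the work surface, if the arm or the gripper's body presses on something with over 40 N, if the wrist force passes 120 N, or if a joint passes its speed limit or range.

ROBOT

A 6-joint arm with a two-finger parallel gripper is mounted at the origin on the work surface. World frame = base frame: x ahead of the robot, y to its left, z up, the work surface at z = 0. Lengths are in m, angles in rad, forces in N, time in s.
With the tool pointing down it reaches from about 0.425 to 0.925 m from the base axis. Payload 12.5 kg.
Tool frame: the origin (TCP) lies on the centre line of the jaws, within the pads' length; the fingertips stand 25 mm ahead of it and the grasp point (between the pads) lies 6 mm ahead of it; z points along the fingers, y is the line along which they close (so a half turn about z gives the same grasp; the last joint's range is limited). The gripper opens to 85 mm and grips with 20 to 120 N. Pads are 22 mm wide; open, the fingers measure 114 mm over their backs; the gripper's body (76 mm by 85 mm) begins 54 mm behind the grasp point. The pads swing forward as they close: fully open they stand 13 mm farther back than shut.
Start: joints at [-1.404, 0.491, 1.559, -0, 1.092, -0.106], TCP at [0.168, -0.602, 0.256] pointing down, gripper open.
Joint ranges: [-3.1, 3.1], [-0.84, 2.19], [0.05, 2.79], [-1.13, 4.28], [0.06, 2.93], [-2.69, 2.69]. Speed limits (rad/s): [2.22, 2.22, 2.79, 3.14, 3.14, 3.14].

INTERFACE

Orientations are given as a unit quaternion [x, y, z, w].
In Python, from bench import robot, imaging gives the robot as it stands. Calls block until the motion is done:
- robot.movep(position, orientation): joint-space move of the TCP to a pose.
- robot.line_to(position, v=0.15, frame=None): straight line of the TCP; frame=None keeps the orientation; v is the mean speed in m/s.
- robot.move_joints(angles): joint-space move.
- robot.let_go() and robot.close(effort=None): open the fingers fully, or close them until they stop; effort is the grip in N (None keeps the last).
- robot.pause(seconds).
- robot.inverse_kinematics(position, orientation): joint angles nearest the present ones, or None.
- imaging.grab_frame(name): name is "scene" or "side" or "wrist"; returns the picture (420x560x3 uint8, red, green, blue); there is no depth.
- imaging.get_calibration(name): a dict with "intrinsics" (3x3 intrinsics, pixels), "xyz" and "rotation" of the camera in the world. Camera axes: x right, y down, z forward; pixel columns grow to the right and rows downward; lengths in m; the calibration is good to about 2 mm. The wrist camera is an equidistant fisheye: a pixel r from the principal point sees the ray r / f radians off the axis. A picture is of the moment at which its call begins: read the wrist's pose just before it. get_calibration takes no time and is no camera call; for the wrist camera it gives the pose at the moment of the call.
A pose or a line that the arm cannot do raises robot.MotionError and nothing moves.
- robot.close_job(): hands the job in; it is judged then, once.
Trained networks look in the newest picture that a camera, given by its name, has taken for a name from the list of things; names that differ only in an ending like _2 or _b are one class to them, and where a whole thing is asked for, a point or a joint stands for the part that bears it (a point fixed in the world has none). Each returns a list of dicts, best first, with "score" (0 to 1); they miss things now and then, are a little off and sometimes report something else, mostly with a low value. They report only what shows in the picture. A call takes as long as a camera call. They do not tell look-alikes from the thing itself.
- imaging.spot_in(label, camera): "bbox" ([left, top, right, bottom] in pixels, round what is visible of it).
Readings, each from a call of its own:
- robot.read_clock(): time.
- robot.read_joints(): joint angles.
- robot.read_joint_velocities(): joint speeds.
- robot.read_joint_efforts(): joint torques, N m.
- robot.read_tool_pos(): TCP position.
- robot.read_tcp_rot(): TCP orientation.
- robot.read_force(): force on the tool from outside, world axes, zero at the start.
- robot.read_torque(): the same for the moment, N m.
- robot.read_width(): finger opening in m.
- robot.read_gripper_force(): force on a finger pad.
Only numpy, scipy, OpenCV 4.12 (cv2) and the standard library are available. Lean on these libraries where they do the work, as an engineer would, in place of code of your own. Each camera call takes 0.05 s, during which the arm holds its last target. There are 200 camera calls.

## Working session

There is one attempt and no reset: what is moved stays moved. The work goes in short steps, each a Python script; the robot and the scene stay as the last script left them, time stands still between calls to the robot, and variables do not carry over. Pictures are saved under pics/ and viewed, at most 10 in all, crops included, and the job is handed in when it is done.

```bash
ls; mkdir -p pics; python3 - <<'E'
from bench import robot, imaging
import cv2
for n in ("scene","side"):
    im=imaging.grab_frame(n); cv2.imwrite(f"pics/{n}0.png",im[:,:,::-1])
    c=imaging.get_calibration(n); print(n,c)
    for l in ("push_handle","mark_line","pointer","camera_tray","barrel","rail_unit"):
        print(l,[(d["bbox"],round(d["score"],2)) for d in imaging.spot_in(l,n)])
print(robot.read_clock(),robot.read_tool_pos(),robot.read_tcp_rot())
E
```

```text
pics
scene {'intrinsics': array([[427.56040041,   0.        , 277.31117038],
       [  0.        , 427.56040041, 207.32218721],
       [  0.        ,   0.        ,   1.        ]]), 'xyz': array([0.97637095, 0.53846583, 0.71449193]), 'rotation': array([ 0.30133392,  0.87418785, -0.3621889 , -0.11752729])}
push_handle [([284.4, 143.4, 457.6, 316.4], 0.76)]
mark_line [([325.1, 153.7, 338.9, 170.2], 0.66), ([169.7, 278.6, 193.5, 304.2], 0.52), ([191.2, 177.6, 210.6, 198.9], 0.5), ([154.6, 230.8, 178.4, 257.6], 0.49)]
pointer [([243.9, 167.3, 357.8, 286.1], 0.8), ([181.7, 119.8, 458.9, 329.2], 0.63)]
camera_tray [([241.9, 174.5, 358.0, 287.5], 0.76)]
barrel [([240.8, 171.9, 354.0, 285.2], 0.69)]
rail_unit []
side {'intrinsics': array([[462.96451909,   0.        , 276.82640202],
       [  0.        , 462.96451909, 206.03704284],
       [  0.        ,   0.        ,   1.        ]]), 'xyz': array([ 0.39560856, -0.48818442,  0.75063037]), 'rotation': array([ 0.92344049, -0.14260605,  0.06398118, -0.35046767])}
push_handle [([188.1, 109.0, 226.0, 346.6], 0.77)]
mark_line [([153.4, 302.3, 181.3, 322.7], 0.96), ([380.9, 199.1, 411.0, 217.0], 0.72), ([395.4, 245.0, 421.8, 269.6], 0.54)]
pointer [([201.3, 115.5, 333.8, 255.6], 0.58)]
camera_tray [([199.3, 111.7, 335.2, 256.9], 0.63)]
barrel [([201.1, 111.4, 332.6, 260.2], 0.64), ([335.2, 155.3, 365.2, 199.7], 0.31)]
rail_unit [([190.5, 107.8, 396.9, 418.4], 0.89)]
0.7 [ 0.16841381 -0.60189517  0.25633649] [ 9.90710781e-01  1.35985824e-01 -7.48872903e-06  6.13241516e-05]
```

View pics/scene0.png

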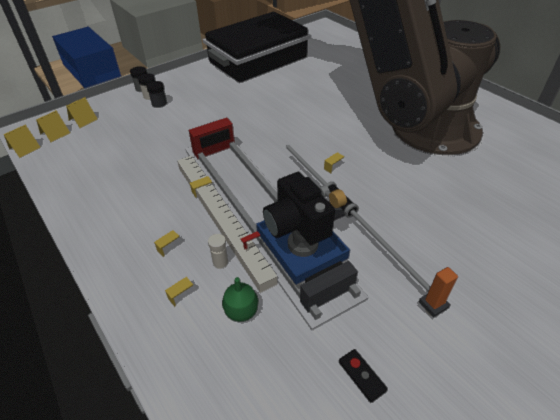

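View pics/side0.png

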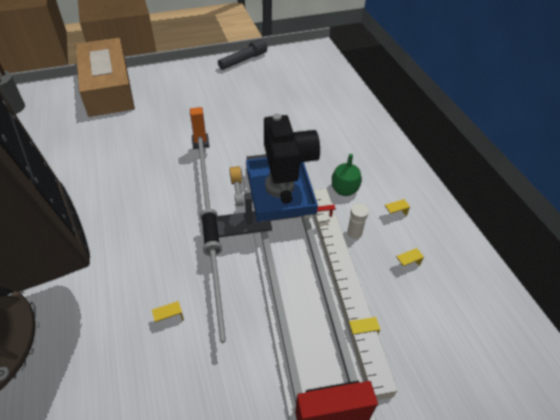

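```bash
cat > geo.py <<'E'
import numpy as np
from scipy.spatial.transform import Rotation as R
from bench import imaging
def cam(n):
    c=imaging.get_calibration(n); return c["intrinsics"],np.array(c["xyz"]),R.from_quat(c["rotation"]).as_matrix()
def onz(n,p,z):
    K,t,Q=cam(n); d=Q@np.linalg.solve(K,[p[0],p[1],1]); return t+d*(z-t[2])/d[2]
def proj(n,X):
    K,t,Q=cam(n); q=K@(Q.T@(np.array(X)-t)); return q[:2]/q[2]
E
python3 - <<'E'
from geo import *
import cv2
s=cv2.imread("pics/scene0.png"); d=cv2.imread("pics/side0.png")
def crop(im,x,y,w,h,k): return cv2.resize(im[y:y+h,x:x+w],None,fx=k,fy=k,interpolation=cv2.INTER_CUBIC)
a=np.hstack([crop(s,175,140,100,75,4),crop(d,320,290,100,75,4)])
b=np.hstack([crop(s,405,255,100,75,4),crop(d,160,95,100,75,4)])
cv2.imwrite("pics/c1.png",np.vstack([a,b]))
a=np.hstack([crop(s,225,215,100,75,4),crop(d,295,185,100,75,4)])
b=np.hstack([crop(s,270,130,100,75,4),crop(d,170,285,100,75,4)])
cv2.imwrite("pics/c2.png",np.vstack([a,b]))
for nm,ps,pd,z in (("scale mark",(201,186),(365,326),.03),("robotside",(334,162),(167,311),.01),("y1",(167,242),(411,257),.01),("y2",(179,290),(398,207),.01),("handle top",(445,271),(197,110),.12),("rod end",(289,148),(222,338),.05),("ptr",(243,243),(331,212),.04),("w",(20,140),(0,0),.0),("w",(82,112),(0,0),.0)):
    print(nm,onz("scene",ps,z).round(3),onz("side",pd,z).round(3))
E
```

```text
scale mark [ 0.666 -0.173  0.03 ] [ 0.665 -0.185  0.03 ]
robotside [ 0.34  -0.059  0.01 ] [ 0.349 -0.044  0.01 ]
y1 [ 0.807 -0.084  0.01 ] [ 0.823 -0.069  0.01 ]
y2 [0.846 0.041 0.01 ] [0.861 0.057 0.01 ]
handle top [0.492 0.365 0.12 ] [0.498 0.368 0.12 ]
rod end [ 0.427 -0.137  0.05 ] [ 0.428 -0.143  0.05 ]
ptr [0.692 0.042 0.04 ] [0.704 0.063 0.04 ]
w [ 0.955 -0.692  0.   ] [-0.017  1.354  0.   ]
w [ 0.766 -0.723  0.   ] [-0.017  1.354  0.   ]
```

View pics/c1.png

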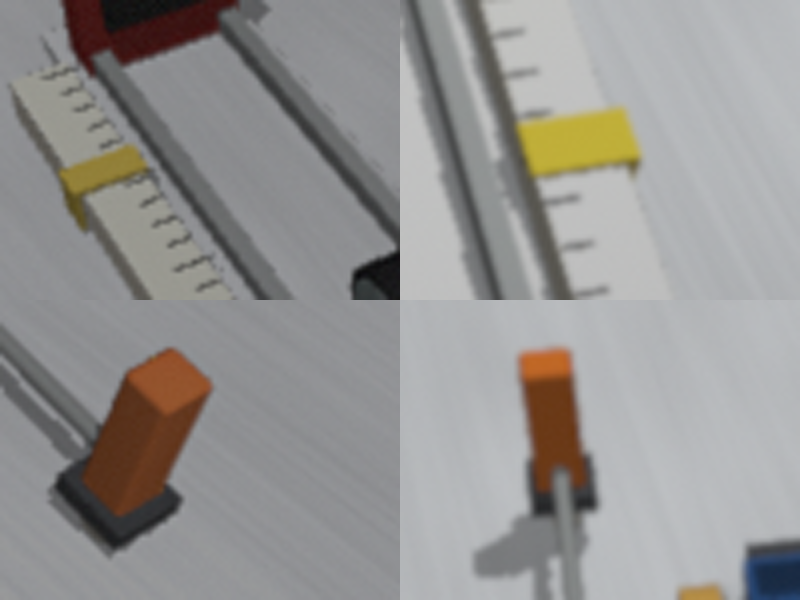

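View pics/c2.png

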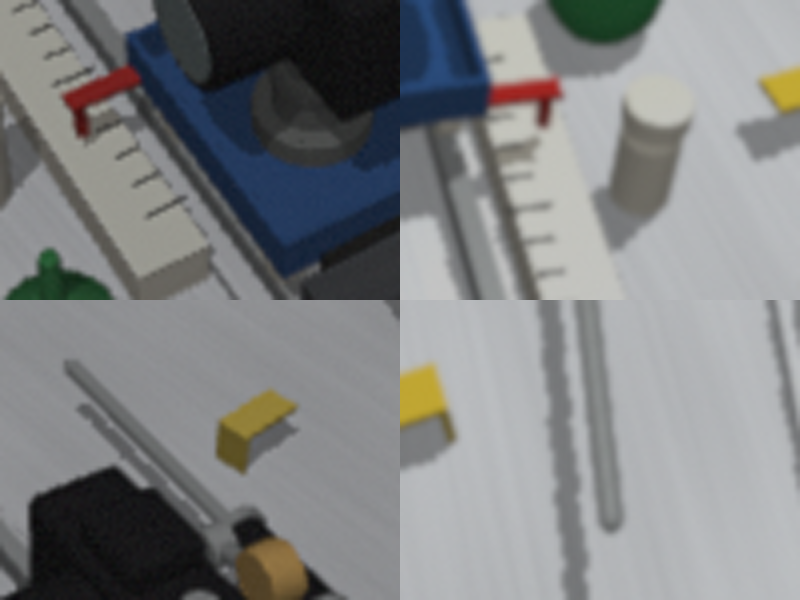

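```bash
cat > fit.py <<'E'
from geo import *
from scipy.optimize import least_squares
obs=[((-.22,-.15,.12),(447.1,275.2),(196.5,110.75)),((.3,-.15,.05),(287.5,146.75),(222.75,341.25)),((.066,.092,.04),(245.5,248.7),(331.2,216.2))]
mk=((201.2,183),(364.7,325.2))
def W(p,X): 
    c,s=np.cos(p[2]),np.sin(p[2]); return np.array([p[0]+c*X[0]-s*X[1],p[1]+s*X[0]+c*X[1],X[2]])
def f(p):
    r=[]
    for X,a,b in obs: r+=[proj("scene",W(p,X))-a,proj("side",W(p,X))-b]
    m=W(p,p[3:6]); r+=[proj("scene",m)-mk[0],proj("side",m)-mk[1]]
    return np.concatenate(r)
s=least_squares(f,[.6,.15,-1.5,.3,.09,.03])
if __name__=="__main__":
    print(s.x.round(4),s.fun.round(1)); print("grip",W(s.x,(-.22,-.15,.095)),"s_target",s.x[3]-.066)
    for a,b in (((201,186),(365,326)),):pass
E
python3 fit.py
```

```text
[ 0.6157  0.132  -1.7026  0.306   0.0889  0.0311] [-1.1 -1.1 -0.7 -1.  -0.8 -0.3 -0.5 -1.7 -1.5 -0.6 -1.2 -0.5 -1.4  0.
 -1.  -0.1]
grip [0.49591441 0.36982523 0.095     ] s_target 0.2400075611283332
```

```bash
python3 - <<'E'
from fit import *
from bench import robot
import cv2
p=s.x; g=W(p,(-.22,-.15,.095)); d=np.array([np.cos(p[2]),np.sin(p[2]),0])
q=R.from_matrix(np.column_stack([np.cross(d,[0,0,-1]),d,[0,0,-1]])).as_quat()
x0=robot.read_tool_pos()
robot.line_to([x0[0],x0[1],.40],v=.25)
robot.movep([g[0],g[1],.36],q); print("t",robot.read_clock(),robot.read_joints())
robot.line_to([g[0],g[1],.16],v=.25)
robot.line_to([g[0],g[1],.101],v=.1)
f0=robot.read_force()
robot.close(30)
print("t",robot.read_clock(),robot.read_width(),robot.read_gripper_force(),f0,robot.read_force(),robot.read_tool_pos(),q)
for n in("scene","side"): 
    im=imaging.grab_frame(n); cv2.imwrite(f"pics/{n}1.png",im[:,:,::-1])
a=cv2.imread("pics/scene1.png");b=cv2.imread("pics/side1.png")
cv2.imwrite("pics/g1.png",np.hstack([a[130:420,180:530],b[60:350,100:450]]))
t=robot.read_clock(); x=np.array(robot.read_tool_pos()); robot.line_to(x+.006*d,v=.06); print("dur",robot.read_clock()-t,(robot.read_tool_pos()-x)@d,robot.read_force())
t=robot.read_clock();robot.read_force();robot.read_tool_pos();print("read cost",robot.read_clock()-t)
E
```

```text
t 4.9917 [ 5.33111918e-01  4.00635158e-01  1.42898814e+00 -4.05875894e-05
  1.31198762e+00  2.23647295e+00]
t 7.25 0.02559763558430197 36.61785364151001 [-0.01372872 -0.61995065 -0.71371443] [-0.51501087 -0.59832738  0.33821044] [0.49596714 0.36985598 0.10118026] [ 0.99782985 -0.06584513  0.          0.        ]
dur 0.25 0.0063763762922786175 [-0.60102549  0.58010513  1.78512208]
read cost 0.0
```

View pics/g1.png

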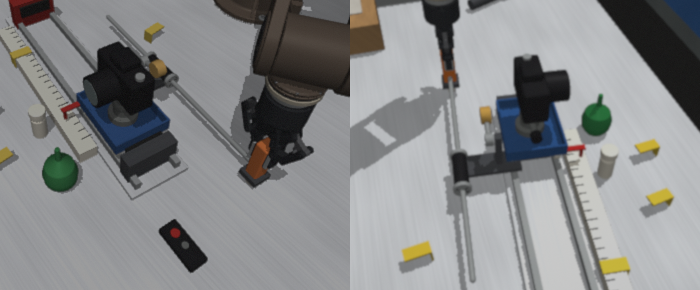

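```bash
cat > ctl.py <<'E'
import numpy as np, cv2
from fit import s as S, W, proj, cam
P=S.x; D=np.array([np.cos(P[2]),np.sin(P[2]),0]); SG=P[3]-.066
GRID=np.linspace(-.02,.33,701); K,T0,Q0=cam("scene")
def pr(x):
    X=np.array([W(P,(v+.066,.080,.044)) for v in x]); q=(X-T0)@Q0@K.T; return q[:,:2]/q[:,2:]
PATH=pr(GRID)
def blob(im):
    r,g,b=[im[:,:,i].astype(int) for i in range(3)]
    m=((r>80)&(r>2.2*g)&(r>2.2*b)).astype(np.uint8)
    n,_,st,c=cv2.connectedComponentsWithStats(m)
    best=None
    for i in range(1,n):
        if 12<=st[i,4]<=250:
            e=np.hypot(*(PATH-c[i]).T).min()
            if e<12 and (best is None or e<best[0]): best=(e,c[i],st[i,4])
    return best
im=cv2.imread("pics/scene0.png")[:,:,::-1]; B0=blob(im); OFF=B0[1]-pr([0.])[0]
def measure(im):
    b=blob(im)
    if b is None: return None
    return GRID[np.argmin(np.hypot(*(PATH+OFF-b[1]).T))]
M,A,k=2.2,1.0,8.
def acc(s,v,h,d,m=M,a=A):
    return (k*(h-s)-a*np.sin(1.2-12.5*s)-.25*v-.1*v+d)/m
def step(x,h,dt,**kw):
    a=acc(x[0],x[1],h,x[2],**kw); v=x[1]+a*dt; s=x[0]+v*dt
    if s<0: s,v=0.,0.
    return np.array([s,v,x[2]])
class Ctl:
    def __init__(z,h0,TT=8.): z.x=np.zeros(3); z.C=np.diag([1e-6,1e-8,.01]); z.h=h0; z.TT=TT
    def adv(z,dt,h0,h1):
        n=max(1,int(round(dt/.01))); dd=dt/n
        for i in range(n):
            h=h0+(h1-h0)*(i+.5)/n
            J=np.array([[1,dd,0],[dd*(-k+12.5*A*np.cos(1.2-12.5*z.x[0]))/M,1-.35*dd/M,dd/M],[0,0,1]])
            z.x=step(z.x,h,dd); z.C=J@z.C@J.T+np.diag([1e-9,2e-5*dd,2e-3*dd])
    def upd(z,sm):
        if sm is None: return
        if sm<.004 and z.x[0]<.006: z.x=np.array([max(sm,0),0,0.]); z.C=np.diag([1e-6,1e-6,.01]); return
        G=z.C[:,0]/(z.C[0,0]+1e-6); z.x=z.x+G*(sm-z.x[0]); z.C=z.C-np.outer(G,z.C[0])
    def ref(z,t):
        u=np.clip((t-2.)/z.TT,0,1); return SG*(10*u**3-15*u**4+6*u**5), SG*(30*u**2-60*u**3+30*u**4)/z.TT,SG*(60*u-180*u**2+120*u**3)/z.TT**2
    def cmd(z,t,lead=.2,wn=2.0):
        x=z.x.copy()
        for _ in range(int(lead/.01)): x=step(x,z.h,.01)
        r,rv,ra=z.ref(t+lead)
        if t>z.TT+3.5 and abs(z.x[0]-SG)<.003 and abs(z.x[1])<.003:
            sg=z.x[0]; hq=z.x[0]+(A*np.sin(1.2-12.5*SG)-z.x[2])/k
            return z.h if abs(hq-z.h)<.004 else z.h+.5*(hq-z.h)
        F=A*np.sin(1.2-12.5*x[0])*min(1,(t+.3)/1.8)+.35*x[1]-x[2]+M*(ra+2*wn*.9*(rv-x[1])+wn**2*(r-x[0]))
        return float(np.clip(x[0]+F/k,max(z.h-.03,-.1),min(z.h+.03,.17)))
E
cat > sim.py <<'E'
from ctl import *
print("blob",B0,OFF,measure(cv2.imread("pics/scene1.png")[:,:,::-1]),PATH[[0,-1]],SG)
rng=np.random.default_rng(0)
for m in(1.76,2.2,2.64):
  for a in (.9,1,1.1):
    c=Ctl(.006); x=np.zeros(3); t=0; h=.006; off=rng.uniform(-.003,.003); log=[]
    while t<17:
        sm=x[0]+rng.normal(0,.0007); t1=t
        for _ in range(5): x=step(x,h+off,.01,m=m,a=a)
        c.upd(sm); c.adv(.05,h,h); h1=c.cmd(t+.05)
        for i in range(25): x=step(x,h+(h1-h)*(i+.5)/25+off,.01,m=m,a=a)
        c.adv(.25,h,h1); h=c.h=h1; t+=.3; log.append((t,x[0],x[1],h))
    L=np.array(log); e=L[L[:,0]>13]
    print(m,a,"max s",L[:,1].max().round(4),"late s",e[:,1].min().round(4),e[:,1].max().round(4),"vmax",abs(e[:,2]).max().round(4),"dh",np.ptp(e[:,3]).round(4),"vpk",L[:,2].max().round(3),"maxdh/2step",abs(np.diff(L[:,3])).max().round(3))
E
python3 sim.py
```

```text
blob (np.float64(5.412049176046379), array([250.25 , 236.625]), np.int32(80)) [ 1.0799435  -7.90953293] 0.0 [[253.77856589 251.13858648]
 [188.34497513 157.37140475]] 0.2400075611283332
1.76 0.9 max s 0.2594 late s 0.2218 0.2572 vmax 0.0654 dh 0.06 vpk 0.173 maxdh/2step 0.03
1.76 1 max s 0.2433 late s 0.234 0.2433 vmax 0.0168 dh 0.0335 vpk 0.085 maxdh/2step 0.03
1.76 1.1 max s 0.2421 late s 0.2355 0.2403 vmax 0.0099 dh 0.0216 vpk 0.08 maxdh/2step 0.03
2.2 0.9 max s 0.2412 late s 0.2372 0.2412 vmax 0.0081 dh 0.0249 vpk 0.063 maxdh/2step 0.03
2.2 1 max s 0.2419 late s 0.236 0.2416 vmax 0.0104 dh 0.0202 vpk 0.068 maxdh/2step 0.03
2.2 1.1 max s 0.2424 late s 0.2382 0.2424 vmax 0.0079 dh 0.0174 vpk 0.079 maxdh/2step 0.03
2.64 0.9 max s 0.2402 late s 0.235 0.2402 vmax 0.0056 dh 0.0215 vpk 0.081 maxdh/2step 0.03
2.64 1 max s 0.24 late s 0.237 0.2396 vmax 0.0036 dh 0.0074 vpk 0.073 maxdh/2step 0.03
2.64 1.1 max s 0.2419 late s 0.2364 0.2414 vmax 0.0087 dh 0.0289 vpk 0.131 maxdh/2step 0.03
```

```bash
python3 - <<'E'
s=open("ctl.py").read()
s=s.replace("(v+.066,.080,.044)","(v+.066,PY,PZ)").replace("def pr(x):","""PY,PZ=.077,.044
def pr(x):""").replace("PATH=pr(GRID)\n","""from scipy.optimize import least_squares
PY,PZ=least_squares(lambda p: proj("scene",W(P,(.066,p[0],p[1])))-[250.25,236.6],[.077,.05]).x
PATH=pr(GRID)
""")
a=s.index("        if t>z.TT+3.5"); b=s.index("        F=A*np.sin(1.2-12.5*x[0])*min")
s=s[:a]+"""        if t>z.TT+1.5:
            hq=SG+(A*np.sin(1.2-12.5*SG)-x[2])/k-.4*x[1]
            return float(z.h if abs(hq-z.h)<.0015 else np.clip(hq,z.h-.03,z.h+.03))
"""+s[b:]
s=s.replace("wn=2.0","wn=1.6").replace("2e-5*dd,2e-3*dd","1e-5*dd,5e-4*dd")
open("ctl.py","w").write(s)
t=open("sim.py").read().replace('print("blob"','print(PY,PZ,"blob"').replace("t<17","t<20").replace("]>13]","]>15]"); open("sim.py","w").write(t)
E
python3 sim.py
```

```text
0.07606642572488731 0.06630787177231506 blob (np.float64(0.025000000000545697), array([250.25 , 236.625]), np.int32(80)) [2.84217094e-14 2.50000000e-02] 0.0 [[254.95330611 243.20203295]
 [188.38620296 149.76175973]] 0.2400075611283332
1.76 0.9 max s 0.2435 late s 0.2387 0.2406 vmax 0.0033 dh 0.0049 vpk 0.079 maxdh/2step 0.03
1.76 1 max s 0.2415 late s 0.2393 0.2407 vmax 0.0015 dh 0.0028 vpk 0.067 maxdh/2step 0.03
1.76 1.1 max s 0.2444 late s 0.2389 0.2414 vmax 0.0048 dh 0.0061 vpk 0.086 maxdh/2step 0.03
2.2 0.9 max s 0.2426 late s 0.2394 0.2409 vmax 0.0026 dh 0.0057 vpk 0.054 maxdh/2step 0.03
2.2 1 max s 0.241 late s 0.2399 0.2401 vmax 0.0002 dh 0.0 vpk 0.07 maxdh/2step 0.03
2.2 1.1 max s 0.245 late s 0.2393 0.241 vmax 0.0016 dh 0.0052 vpk 0.1 maxdh/2step 0.03
2.64 0.9 max s 0.2417 late s 0.2396 0.2408 vmax 0.0019 dh 0.0035 vpk 0.065 maxdh/2step 0.03
2.64 1 max s 0.2407 late s 0.2391 0.2407 vmax 0.0011 dh 0.0032 vpk 0.07 maxdh/2step 0.03
2.64 1.1 max s 0.251 late s 0.2395 0.2407 vmax 0.0014 dh 0.0031 vpk 0.099 maxdh/2step 0.03
```

```bash
cat > run.py <<'E'
from ctl import *
from bench import robot, imaging
base=W(P,(-.22,-.15,.101)); x=np.array(robot.read_tool_pos()); h=float((x-base)@D)
c=Ctl(h); t0=robot.read_clock(); miss=0; log=[]
while True:
    t=robot.read_clock()-t0
    if t>17: break
    im=imaging.grab_frame("scene"); sm=measure(im); miss=miss+1 if sm is None else 0
    if sm is not None and sm>.02 and abs(sm-c.x[0])>.05: sm=None
    c.upd(sm); t1=robot.read_clock()-t0; c.adv(t1-t,h,h)
    h1=c.cmd(t1)
    if miss>4: h1=max(h-.03,-.1)
    if abs(h1-h)>1e-4: robot.line_to(base+h1*D,v=.15)
    else: robot.pause(.25); h1=h
    t2=robot.read_clock()-t0; c.adv(t2-t1,h,h1); h=c.h=h1
    log.append((t,-1 if sm is None else sm,*c.x,h,t2-t1))
np.save("log.npy",log)
for r in log[::2]: print(*np.round(r,3))
F=robot.read_force(); print("clock",robot.read_clock(),F@D,robot.read_width(),(robot.read_tool_pos()-base)@D)
for n in("scene","side"):
    im=imaging.grab_frame(n)[:,:,::-1]; cv2.imwrite(f"pics/{n}2.png",im)
    y,x=(145,160) if n=="scene" else (265,290)
    cv2.imwrite(f"pics/e_{n}.png",cv2.resize(im[y:y+75,x:x+100],None,fx=4,fy=4,interpolation=cv2.INTER_CUBIC))
cv2.imwrite("pics/e2.png",np.hstack([cv2.imread("pics/e_scene.png"),cv2.imread("pics/e_side.png")]))
E
python3 run.py
```

```text
0.0 0.0 0.0 0.0 0.0 0.023 0.258
0.642 0.0 0.0 0.0 0.0 0.064 0.292
1.333 0.0 0.0 0.0 0.0 0.109 0.3
1.983 0.0 0.0 0.001 0.0 0.119 0.25
2.583 0.0 0.001 0.007 0.0 0.125 0.25
3.183 0.002 0.004 0.016 0.0 0.136 0.25
3.883 0.012 0.014 0.006 -0.02 0.136 0.35
4.683 0.017 0.04 0.073 -0.028 0.137 0.342
5.475 0.071 0.093 0.07 -0.037 0.109 0.25
6.075 0.11 0.136 0.07 -0.049 0.078 0.325
6.775 0.162 0.179 0.053 -0.033 0.071 0.25
7.375 0.202 0.215 0.038 0.005 0.078 0.25
7.975 0.232 0.239 0.019 0.05 0.1 0.25
8.575 0.245 0.247 0.002 0.06 0.115 0.25
9.175 0.246 0.244 -0.004 0.054 0.117 0.25
9.775 0.243 0.241 -0.006 0.05 0.115 0.25
10.375 0.24 0.239 -0.001 0.056 0.112 0.25
10.975 0.239 0.239 0.002 0.055 0.11 0.25
11.575 0.24 0.24 -0.0 0.052 0.11 0.25
12.175 0.24 0.24 0.001 0.052 0.112 0.25
12.775 0.24 0.24 -0.0 0.051 0.112 0.25
13.375 0.24 0.24 -0.0 0.051 0.112 0.25
13.975 0.24 0.24 0.0 0.051 0.112 0.25
14.575 0.24 0.24 0.0 0.05 0.112 0.25
15.175 0.24 0.24 -0.0 0.05 0.112 0.25
15.775 0.24 0.24 0.0 0.05 0.112 0.25
16.375 0.24 0.24 0.0 0.05 0.112 0.25
16.975 0.24 0.24 -0.0 0.05 0.112 0.25
clock 24.875 0.597017040834906 0.025623404409694888 0.11206768108092352
```

View pics/e2.png

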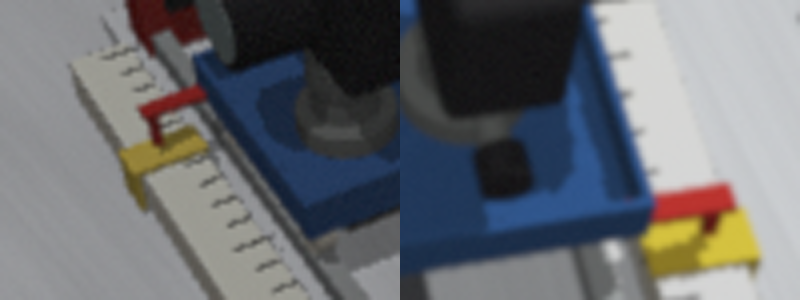

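```bash
python3 - <<'E'
from ctl import *
from geo import onz
print(P)
def rx(p): return (p-W(P,(0,0,0)))@D
for n,tip,mk,t0 in (("scene",(199.5,180.5),(201.2,183),(245.5,248.7)),("side",(367.7,322.5),(364.7,325.2),(331.2,216.2))):
    print(n,"tip",[rx(onz(n,tip,z)).round(4) for z in(.036,.04)],"parked tip",rx(onz(n,t0,.04)).round(4),"mark",[rx(onz(n,mk,z)).round(4) for z in (.029,.031,.033)])
E
```

```text
[ 0.61570475  0.13202222 -1.70258194  0.30600756  0.08893192  0.03107166]
scene tip [np.float64(0.3094), np.float64(0.3049)] parked tip 0.0632 mark [np.float64(0.3067), np.float64(0.3045), np.float64(0.3023)]
side tip [np.float64(0.3048), np.float64(0.3067)] parked tip 0.0678 mark [np.float64(0.3055), np.float64(0.3064), np.float64(0.3073)]
```

```bash
python3 - <<'E'
from ctl import *
from bench import robot, imaging
for _ in range(4): robot.pause(.6); print(measure(imaging.grab_frame("scene")),robot.read_clock(),robot.read_width())
print(robot.close_job())
E
```

```text
0.24000000000000002 25.625 0.025364525364181326
0.24000000000000002 26.275 0.025564794004448332
0.24000000000000002 26.925 0.02556943376889076
0.24000000000000002 27.575 0.025385035942330356
the job is handed in; nothing more can be done
None
```

I handed the job in at about 27.6 s: the carriage is at rest with its pointer within about 1 mm of the centre of the yellow mark by both cameras. It had been still for over 7 s with the handle still gripped. Its travel peaked at about 0.25 m, well short of the end stop at 0.335 m.

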